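Hold a tube rack over the code reader

ROBOT

A 6-joint arm with a two-finger parallel gripper is mounted at the origin on a cart in front of the work surface, level with it; the furniture and walls round the work are solid. World frame = base frame: x ahead of the robot, y to its left, z up, the work surface at z = 0. Lengths are in m, angles in rad, forces in N, time in s.
With the tool pointing down it reaches from about 0.275 to 1 m from the base axis. Payload 8.4 kg.
Tool frame: the origin (TCP) lies at the very end of the fingers, on their centre line; the grasp point (between the pads) lies 19 mm behind it; z points along the fingers, y is the line along which they close (so a half turn about z gives the same grasp; the last joint's range is limited). The gripper opens to 85 mm and grips with 20 to 120 N. Pads are 22 mm wide; open, the fingers measure 114 mm over their backs; the gripper's body (76 mm by 85 mm) begins 54 mm behind the grasp point. The pads swing forward as they close: fully open they stand 13 mm farther back than shut.
Start: joints at [-1.28, 0.353, 1.633, -0, 1.155, -0.002], TCP at [0.18, -0.598, 0.231] pointing down, gripper open.
Joint ranges: [-2.63, 2.63], [-0.92, 2.1], [0.06, 2.66], [-1.3, 4.44], [0, 2.69], [-3.02, 3.02]. Speed limits (rad/s): [2.22, 2.22, 2.79, 3.14, 3.14, 3.14].

INTERFACE

Orientations are given as a unit quaternion [x, y, z, w].
In Python, from plant import r, cams gives the robot as it stands.
- The arm moves only by the shell command python3 -m handwheel 'ROWS' [OPENING] [FORCE]. ROWS is JSON, a list of rows, each a list of 4 numbers: the shift along the tool's x, y, z in m, then the turn about the tool's z in degrees. A call has 1 to 10 rows; each row is the pose to reach, as a shift and turn from the pose commanded when the call began, along the tool's axes at that moment; what a row does not reach only later rows make up. A row lasts 1/10 s, in which the tool goes at most 50 mm and 8.59 degrees, less where a joint would pass 70% of its speed; a pose out of reach is approached as far as the arm can. A call with a gripper value outside its range is refused whole. OPENING is the finger opening in m, from 0 to 0.0854, set as the call begins (- or left out, the last holds). The fingers move at their own pace and stop on an object; FORCE is the grip in N (left out, the last holds). Time passes only in rows, so rows that repeat a pose let the fingers close. It gives the time, the measured TCP pose, the force, the opening and the grip force at its end, in the units of the state.
- r.get_state(): the state, without advancing time (a new reading comes with each control period).
- cams.read_camera(name): name is "scene" or "top" or "wrist"; returns the picture (400x640x3 uint8, blue, green, red); there is no depth.
- cams.camera_model(name): a dict with "fx", "fy", "cx", "cy" (pixels), "k1" (the pictures are not rectified: a ray, as slopes to the right and down, at radius r is drawn at 1 + k1 r^2 times it, then the intrinsics apply), "R" (3x3) and "t" (3): a world point X has camera coordinates R X + t. Camera axes: x right, y down, z forward; pixel columns grow to the right and rows downward; lengths in m; the calibration is good to about 2 mm. A picture is of the moment at which its call begins: read the wrist's pose just before it. camera_model takes no time and is no camera call; for the wrist camera it gives the pose at the moment of the call.
- r.hand_in(): hands the job in; it is judged then, once.
The state is a dict: "time_s": time; "qpos": joint angles; "joint_vel": joint speeds; "effort": joint torques, N m; "tool_pos": TCP position; "ee_rot": TCP orientation; "wrist_force": force on the tool from outside, world axes, zero at the start; "ft_torque": the same for the moment, N m; "finger_gap": finger opening in m; "grasp_force": force on a finger pad.
Only numpy, scipy, OpenCV 4.12 (cv2) and the standard library are available. Lean on these libraries where they do the work, as an engineer would, in place of code of your own. Each camera call takes 0.05 s, during which the arm holds its last target. There are 200 camera calls.

TASK

First clear the two lumps of broken packing foam off the code reader's glass window into the waste bin. Then pick up the tube rack, lift it level over the row of tip boxes, and finish while still holding it about 15 mm above the reader's window, level, centred and with its long side along the window's long side, so that the codes under the tubes can be read: do not let go of it and do not let it touch the reader at any time. Leave the tip boxes, the petri dish and the jar where they stand, and do not bump the tip boxes with the rack.

Things in the scene. Friction and masses are not known exactly. Their poses are not given: they have to be found in the camera images.
- scanner: Flat-bed code reader, fixed to the worktop: white rounded housing 134 x 234 x 40 mm (x, y, z) with a flat top, an aluminium bezel and a dark glass window. Origin: centre of its underside, on the worktop; y along its length. It stands on one side of the row of tip boxes (left or right varies).
- window (a point): Centre of the reader's dark glass window, on the glass surface, 40 mm above the worktop. The window is 76 mm (x) by 176 mm (y, its long side), flush with the bezel round it; z up.
- tube_rack: Orange microtube rack full of capped tubes, 62 mm wide (x), 160 mm long (y), 42 mm high, 0.12 kg give or take a third; it stands on the worktop across the row of tip boxes from the reader. Origin: centre of its underside. Flat edges of a bottom plate (0 to 3 mm high) and a top plate (34 to 38 mm high) run along both long sides and can be gripped across the 62 mm.
- lump_long: Longer white lump of rigid packing foam, stepped, 40 (x) x 24 (y) x 23 mm, 14 g, loose on the reader's window; the high half is at -x, the lower half (about 18 mm) at +x. Origin: centre of its underside. Sides across y are flat and 24 mm apart.
- lump_short: Shorter white lump of rigid packing foam, 32 (x) x 24 (y) x 26 mm with a slanted crown, 12 g, loose on the reader's window. Origin: centre of its underside. Sides across y are flat and 24 mm apart up to 18 mm high.
- waste_bin: Open grey plastic bench bin, fixed, 140 x 170 mm outside over its rim (x, y), inside 122 x 152 mm, rim 90 mm high, floor 4 mm. Origin: centre of its underside. It stands beyond the far end of the row of tip boxes.
- tip_box_near: Closed clear pipette tip box, 98 (x) x 127 (y) x 87 mm, loose, to be left alone; the box of the row nearest the robot. Origin: centre of its underside. Its y axis (long side) runs along the row, which points roughly away from the robot.
- tip_box_far: Closed clear pipette tip box, 93 (x) x 123 (y) x 87 mm, loose, to be left alone; stands end to end behind the near one. Origin: centre of its underside.
- petri_dish: Covered clear petri dish, 69 mm across, 16 mm high, loose, far left; to be left alone. Origin: centre of its underside.
- grease_jar: Small white jar with a green lid, 40 mm across, 26 mm high, loose, far right; to be left alone. Origin: centre of its underside.

How it is judged:
By the outcome, as a careful person would: the job done as asked, in the order asked, and still so for the second after the job is handed in, while the arm keeps its last pose, push and grip.
It also fails if it takes over 67 s, if anything falls off the work surface, if the arm or the gripper's body presses on something with over 40 N, if the wrist force passes 120 N, or if a joint passes its speed limit or range.

## Working session

There is one attempt and no reset: what is moved stays moved. The work goes in short steps, Python scripts to look and compute and a shell command to move; the robot and the scene stay as the last step left them, time stands still between calls to the robot, and variables do not carry over. Pictures are saved under pics/ and viewed, at most 14 in all, crops included, and the job is handed in when it is done.

```bash
ls; mkdir -p pics; python3 - <<'E'
from plant import r,cams
import cv2
for n in ("top","scene"):
    cv2.imwrite(f"pics/{n}0.png",cams.read_camera(n)); m=cams.camera_model(n); print(n,m)
s=r.get_state(); print(s)
E
```

```text
pics
top {'fx': 402.98915736873784, 'fy': 402.98915736873784, 'cx': 325.1004220843342, 'cy': 201.46681366378215, 'k1': -0.025616628947526945, 'R': array([[-0.01315957, -0.99989815, -0.00552435],
       [-0.99347205,  0.01370069, -0.11325009],
       [ 0.11331424,  0.00399796, -0.99355116]]), 't': array([0.00218511, 0.55345828, 1.12611581])}
scene {'fx': 379.833084585748, 'fy': 379.833084585748, 'cx': 323.4371655046787, 'cy': 197.81438492291818, 'k1': -0.03406526734277078, 'R': array([[ 6.35706046e-01, -7.71931102e-01, -4.43514475e-04],
       [-3.68473894e-01, -3.02943203e-01, -8.78892715e-01],
       [ 6.78310263e-01,  5.58880836e-01, -4.77019285e-01]]), 't': array([-0.35783484,  0.26395794,  0.8201689 ])}
{'time_s': 0.1, 'qpos': array([-1.28037996e+00,  3.53583130e-01,  1.63406400e+00, -3.53196088e-05,
        1.15520643e+00, -2.40947802e-03]), 'joint_vel': array([ 0.00101615, -0.00173101, -0.00238023,  0.00194   ,  0.00074867,
        0.00015204]), 'effort': array([ 7.82644179e-06, -6.06355047e+01, -3.42822075e+01, -1.47040464e-05,
        4.00483754e-03,  2.77759818e-05]), 'tool_pos': array([ 0.18027172, -0.59798554,  0.2306323 ]), 'ee_rot': array([ 9.89299523e-01,  1.45897414e-01, -1.06459084e-04, -6.21611185e-04]), 'wrist_force': array([-0.39706172,  0.48559649, -0.25046915]), 'ft_torque': array([-0.06631565, -0.00566124,  0.02592242]), 'grasp_force': 0.0, 'finger_gap': 0.08535121619679244}
```

View pics/top0.png

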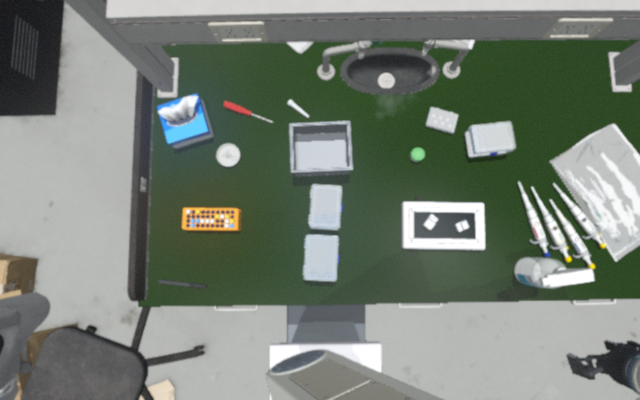

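View pics/scene0.png

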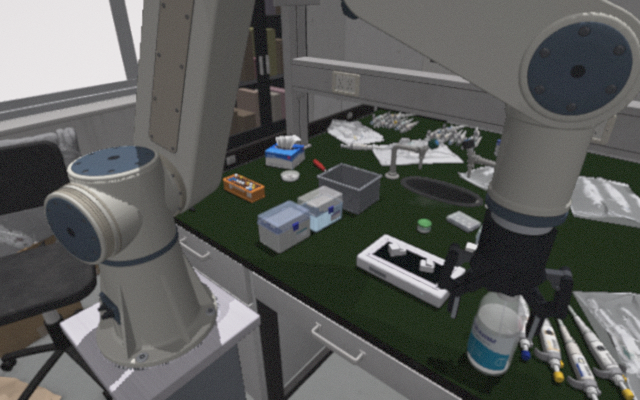

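The top view shows the rack at (211,219), the tip boxes at (325,206) and (321,258), and the bin at (321,148). The reader is at (443,226), with the lumps at (431,222) and (462,227), so it stands on the right. The scene view shows the arm at the right rear, clear of the bottle.

```bash
cat > h.py <<'E'
import numpy as np, cv2
from plant import r,cams
def ray(m,uv):
    uv=np.atleast_2d(np.asarray(uv,float))
    K=np.array([[m['fx'],0,m['cx']],[0,m['fy'],m['cy']],[0,0,1]])
    n=cv2.undistortPoints(uv[:,None],K,np.array([m['k1'],0,0,0,0]))[:,0]
    R=np.array(m['R']);return -R.T@np.array(m['t']),np.c_[n,np.ones(len(n))]@R
def plane(m,uv,z):
    c,d=ray(m,uv);return (c+d*((z-c[2])/d[:,2])[:,None])[:,:2]
def rect(P):
    c,(w,h),a=cv2.minAreaRect(P.astype(np.float32)*1000)
    if w<h:w,h,a=h,w,a+90
    return np.round(c,1),round(w,1),round(h,1),round((a+90)%180-90,1)   # mm, long-side heading deg
def blobs(mask,amin):
    return [c[:,0].astype(float) for c in cv2.findContours(mask.astype(np.uint8),cv2.RETR_LIST,cv2.CHAIN_APPROX_NONE)[0] if cv2.contourArea(c)>amin]
def tool():
    s=r.get_state();from scipy.spatial.transform import Rotation as Ro
    return s['tool_pos'],Ro.from_quat(s['ee_rot']).as_matrix(),s
def go(xy,z,yaw):
    """shift in tool axes to TCP (xy,z) & turn so tool y heads along yaw deg (mod 180)"""
    p,R,s=tool();h=np.degrees(np.arctan2(R[1,1],R[0,1]))
    t=-(yaw-h); t=(t+90)%180-90
    print('pos',p.round(4),'yhead',round(h,1),'tilt',np.degrees(np.arccos(-R[2,2])).round(2),'q6',s['qpos'][5].round(2),'t',s['time_s'])
    print('shift mm',(R.T@(np.r_[xy,z]-p)*1000).round(1),'turn',round(t,1))
E
python3 - <<'E'
from h import *
im=cv2.imread('pics/top0.png');m=cams.camera_model('top');hsv=cv2.cvtColor(im,cv2.COLOR_BGR2HSV)
def sub(mask,x0,y0,x1,y1):
    k=np.zeros(mask.shape,bool);k[y0:y1,x0:x1]=mask[y0:y1,x0:x1];return k
H,S,V=cv2.split(hsv)
def show(n,mask,z,a):
    for c in blobs(mask,a): print(n,rect(plane(m,c,z)),c.mean(0).round())
show('rack',sub((H>5)&(H<25)&(S>150)&(V>120),175,200,250,240),.038,150)
show('scan',sub((V>140)&(S<60),395,195,495,258),.04,30)
show('win',sub((V<90),405,205,482,248),.04,300)
show('box',sub((V>110)&(S<80),295,180,350,290),.087,200)
show('bin',sub((V>60)&(S<60),280,118,360,178),.09,500)
E
```

```text
rack (array([508.5, 325.4]), 147.9, 60.1, 89.3) [210. 218.]
rack (array([508.4, 322.5]), 168.5, 65.8, 89.2) [211. 219.]
scan (array([ 478.6, -391.9]), 36.3, 27.1, -69.4) [462. 225.]
scan (array([ 480.8, -342.8]), 174.7, 73.8, 89.2) [442. 224.]
scan (array([ 480.5, -340. ]), 235.5, 136.5, 88.1) [443. 225.]
win (array([ 481.1, -376.9]), 94.1, 66.8, 86.9) [458. 224.]
box (array([395.8,   8.9]), 126.1, 95.7, -4.3) [321. 257.]
box (array([533.6,  -4.5]), 126.2, 91.2, -3.9) [325. 206.]
bin (array([692.9,   4.8]), 179.3, 163.1, -88.4) [320. 149.]
```

```bash
python3 - <<'E'
from h import *
go([.44,-.345],.33,-90)
im=cv2.imread('pics/top0.png');m=cams.camera_model('top')
print(plane(m,[[535,272],[520,270],[550,262]],.2))
print(cams.camera_model('wrist'))
E
```

```text
pos [ 0.1803 -0.598   0.2306] yhead -73.2 tilt 0.07 q6 -0.0 t 0.1
shift mm [ 321.7 -167.4  -99.2] turn 16.8
[[ 0.35577844 -0.5106173 ]
 [ 0.36118359 -0.47433557]
 [ 0.37905514 -0.54902078]]
{'fx': 351.87681774180146, 'fy': 351.87681774180146, 'cx': 319.58350797030334, 'cy': 201.10448323836778, 'k1': -0.05517060112854426, 'R': array([[ 0.28846718, -0.95748672, -0.00242045],
       [-0.91428462, -0.27620049,  0.29630545],
       [-0.28437706, -0.08326142, -0.95509017]]), 't': array([-0.6240758 , -0.03819953,  0.38038796])}
```

```bash
python3 -m handwheel '[[0,0,-0.05,0],[0,0,-0.1,0],[0,-0.04,-0.13,5],[0.03,-0.08,-0.13,10],[0.07,-0.11,-0.13,15],[0.12,-0.13,-0.12,17],[0.17,-0.15,-0.12,17],[0.22,-0.16,-0.11,17],[0.27,-0.167,-0.1,17],[0.32,-0.167,-0.1,17]]'; python3 -m handwheel '[[0,0,0,0],[0,0,0,0],[0,0,0,0]]'; python3 - <<'E'
from h import *
go([.44,-.345],.33,-90)
m=cams.camera_model('wrist');im=cams.read_camera('wrist');cv2.imwrite('pics/w1.png',im)
E
```

```text
time_s: 1.1
tool_pos: [0.4285, -0.3477, 0.3307]
ee_rot: [1.0, -0.002, -0.001, -0.0]
wrist_force: [0.2, 0.1, 0.6]
finger_gap: 0.0854
grasp_force: 0.0
time_s: 1.4
tool_pos: [0.427, -0.3499, 0.3314]
ee_rot: [1.0, -0.002, -0.0, -0.0]
wrist_force: [0.2, 0.1, -0.3]
finger_gap: 0.0856
grasp_force: 0.0
pos [ 0.427  -0.3499  0.3314] yhead -90.2 tilt 0.05 q6 0.89 t 1.4
shift mm [13.  -4.9  1.4] turn -0.2
```

View pics/w1.png

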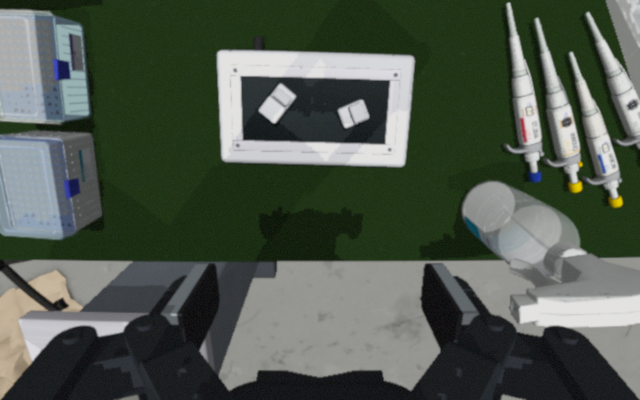

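Wrist view: the reader spans (220–412, 50–167), with the long lump at (277,103) and the short one at (353,114). The bottle is well to the right.

```bash
cat >> h.py <<'E'
def wrist(name,x0,y0,x1,y1,z=.055,thr=130,amin=150):
    m=cams.camera_model('wrist');im=cams.read_camera('wrist');cv2.imwrite(f'pics/{name}.png',im)
    V=im.max(2);k=np.zeros(V.shape,bool);k[y0:y1,x0:x1]=V[y0:y1,x0:x1]>thr
    for c in blobs(k,amin): print(rect(plane(m,c,z)),c.mean(0).round(),cv2.contourArea(c.astype(np.float32)))
    return m,im
E
python3 - <<'E'
from h import *
im=cv2.imread('pics/w1.png');m=cams.camera_model('wrist');V=im.max(2)
print('V',V[85:120:4,262:296:4])
for z in (.04,.063):
  k=np.zeros(V.shape,bool);k[82:138,248:382]=V[82:138,248:382]>130
  for c in blobs(k,80):print(z,rect(plane(m,c,z)),c.mean(0).round())
k=np.zeros(V.shape,bool);k[40:180,205:425]=V[40:180,205:425]>130
for c in blobs(k,3000):print('frame',rect(plane(m,c,.04)),c.mean(0).round())
cv2.imwrite('pics/w1c.png',cv2.resize(im[70:145,230:400],None,fx=4,fy=4,interpolation=cv2.INTER_CUBIC))
E
```

```text
V [[ 57  55  58  54 166 188  51  45  39]
 [ 53  56  54 110 202 213 203  66  39]
 [ 54  55  62 196 207 206 211 211  92]
 [ 57  68 196 143 204 209 206 203 189]
 [ 47 203 219 210 135 197 208 175  50]
 [174 216 217 218 216 146 146  81  38]
 [212 214 216 216 218 223 103  34  36]
 [175 212 214 214 225 172  40  55  52]
 [ 31 150 211 225 203  40  50  50  50]]
0.04 (array([ 478.3, -390.3]), 33.1, 24.9, -66.3) [353. 113.]
0.04 (array([ 491. , -298.8]), 42.8, 25.8, -40.5) [277. 103.]
0.063 (array([ 479.6, -388.2]), 31.3, 23.6, -66.3) [353. 113.]
0.063 (array([ 491.6, -301.6]), 40.6, 24.4, -40.5) [277. 103.]
frame (array([ 482.1, -343.4]), 177.4, 77.6, 88.0) [314. 109.]
frame (array([ 482.5, -343.5]), 230.5, 131.6, 88.0) [314. 107.]
```

View pics/w1c.png

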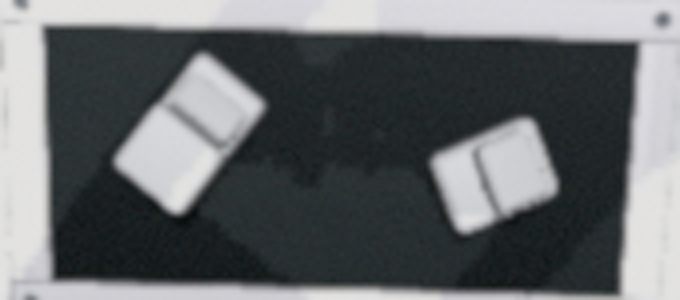

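```bash
python3 - <<'E'
from h import *
go([.4913,-.3003],.12,-130.5)
E
```

```text
pos [ 0.4268 -0.3502  0.3317] yhead -90.3 tilt 0.03 q6 0.89 t 1.45
shift mm [ 64.4 -50.2 211.6] turn 40.2
```

```bash
python3 -m handwheel '[[0.01,-0.01,0.04,8],[0.03,-0.02,0.08,16],[0.05,-0.04,0.12,24],[0.064,-0.05,0.16,32],[0.064,-0.05,0.19,40],[0.064,-0.05,0.212,40],[0.064,-0.05,0.212,40],[0.064,-0.05,0.212,40]]' 0.05 30; python3 - <<'E'
from h import *
m,im=wrist('w2',0,0,640,400,.06,150,400)
go([.4913,-.3003],.044,-130.5)
E
```

```text
time_s: 2.25
tool_pos: [0.4914, -0.3009, 0.1203]
ee_rot: [0.939, -0.344, -0.0, 0.0]
wrist_force: [-0.3, -0.3, 0.8]
finger_gap: 0.05
grasp_force: 0.0
(array([553.2, -95.3]), 40.2, 31.0, -6.1) [ 46. 331.] 1504.5
(array([553.1, -86.8]), 60.0, 51.7, -4.0) [ 44. 337.] 3751.0
(array([ 459.5, -251.6]), 49.0, 22.6, -1.7) [290. 299.] 1355.0
(array([ 486.3, -296.8]), 23.1, 14.7, 49.7) [320. 229.] 694.5
(array([ 501.3, -309.2]), 22.0, 17.7, 49.7) [321. 201.] 960.5
(array([ 479.8, -388.5]), 30.4, 24.6, -67.1) [446. 142.] 1789.0
(array([ 489.8, -344.1]), 206.2, 117.7, 88.2) [402. 142.] 28392.5
(array([ 664.7, -283. ]), 28.7, 9.6, 47.1) [86.  7.] 726.5
pos [ 0.4921 -0.3011  0.1211] yhead -130.3 tilt 0.09 q6 1.72 t 2.3
shift mm [-1.2 -0.1 77.1] turn 0.2
```

View pics/w2.png

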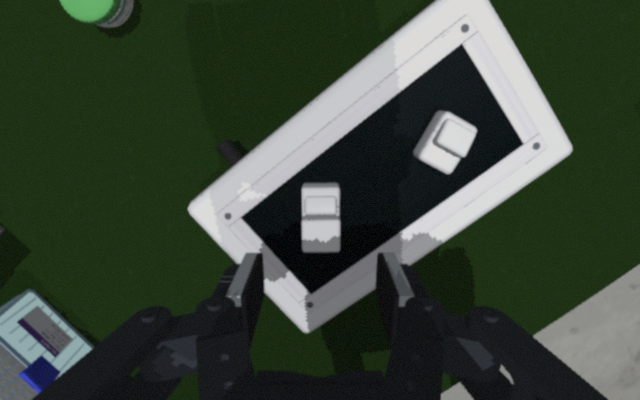

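The long lump, at (320,218), lies square and centred between the fingers. The short one is at (446,142). I'll descend and grip.

```bash
python3 -m handwheel '[[0,0,0.035,0],[0,0,0.06,0],[0,0,0.072,0],[0,0,0.075,0],[0,0,0.075,0],[0,0,0.075,0]]' - -; python3 -m handwheel '[[0,0,0,0],[0,0,0,0],[0,0,0,0],[0,0,0,0],[0,0,0,0],[0,0,0,0]]' 0.01 30; python3 -m handwheel '[[0,0,-0.04,0],[0,0,-0.08,0],[0,0,-0.12,0],[0,0,-0.17,0],[0,0,-0.2,0],[0,0,-0.2,0],[0,0,-0.2,0]]';python3 - <<'E'
from h import *
go([.69,.005],.18,-90)
E
```

```text
time_s: 2.9
tool_pos: [0.4928, -0.3006, 0.0461]
ee_rot: [0.939, -0.344, 0.001, 0.0]
wrist_force: [0.4, 0.3, 1.0]
finger_gap: 0.0498
grasp_force: 0.0
time_s: 3.5
tool_pos: [0.4925, -0.3003, 0.0457]
ee_rot: [0.939, -0.344, 0.001, 0.0]
wrist_force: [-0.7, 0.8, 5.4]
finger_gap: 0.0233
grasp_force: 30.0
time_s: 4.2
tool_pos: [0.492, -0.3001, 0.2454]
ee_rot: [0.939, -0.344, 0.001, 0.0]
wrist_force: [-0.2, 0.3, -0.3]
finger_gap: 0.0232
grasp_force: 29.6
pos [ 0.492  -0.3001  0.2454] yhead -130.2 tilt 0.09 q6 1.72 t 4.2
shift mm [ -45.9 -360.7   65.4] turn -40.2
```

```bash
python3 -m handwheel '[[0,-0.05,0,0],[0,-0.1,0,-8],[-0.01,-0.15,0,-16],[-0.02,-0.2,0,-24],[-0.03,-0.25,0,-32],[-0.04,-0.3,0,-40],[-0.04,-0.33,0,-40],[-0.04,-0.34,0,-40],[-0.04,-0.34,0,-40],[-0.04,-0.34,0,-40]]';python3 - <<'E'
from h import *
im=cv2.imread('pics/top0.png');m=cams.camera_model('top')
print(plane(m,[[290,122],[351,121],[354,175],[290,176]],.09)*1000)
m=cams.camera_model('wrist');cv2.imwrite('pics/w3.png',cams.read_camera('wrist'))
go([.69,.005],.05,-90)
E
```

```text
time_s: 5.2
tool_pos: [0.6798, -0.0155, 0.2434]
ee_rot: [1.0, -0.002, -0.001, 0.0]
wrist_force: [-0.8, -0.1, -0.7]
finger_gap: 0.0231
grasp_force: 29.7
[[771.53499464  89.60341056]
 [771.85300724 -80.78664601]
 [618.8160679  -85.83200976]
 [618.52325453  90.01860506]]
pos [ 0.6798 -0.0159  0.2438] yhead -90.3 tilt 0.11 q6 1.55 t 5.25
shift mm [ 10.4 -21.  193.8] turn -0.3
```

View pics/w3.png

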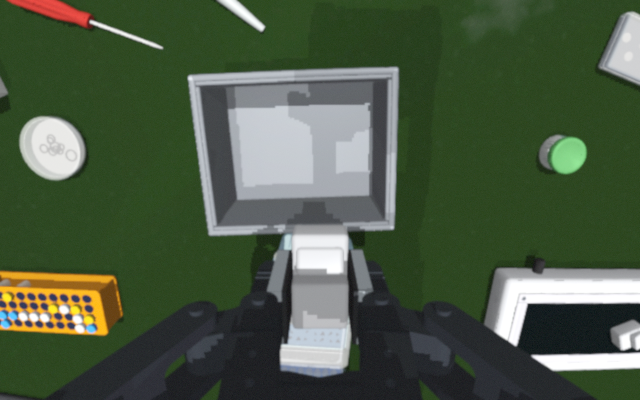

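The lump is held. The bin's rim corners are at (190,77), (398,68), (394,229) and (210,234).

```bash
python3 - <<'E'
from h import *
m=cams.camera_model('wrist')
P=plane(m,[[190,77],[398,68],[394,229],[210,234]],.09)*1000;print(P.round(),P.mean(0))
P=P.mean(0)/1000
go(P,.05,-90)
E
```

```text
[[769.  88.]
 [774. -79.]
 [637. -83.]
 [633.  85.]] [703.1889505    2.81978618]
pos [ 0.6798 -0.0159  0.2438] yhead -90.3 tilt 0.11 q6 1.55 t 5.25
shift mm [ 23.6 -18.9 193.8] turn -0.3
```

```bash
python3 -m handwheel '[[0.012,-0.015,0,0],[0.024,-0.025,0.03,0],[0.024,-0.025,0.08,0],[0.024,-0.025,0.13,0],[0.024,-0.025,0.17,0],[0.024,-0.025,0.185,0],[0.024,-0.025,0.185,0],[0.024,-0.025,0.185,0]]'; python3 -m handwheel '[[0,0,0,0],[0,0,0,0],[0,0,0,0]]' 0.05; python3 -m handwheel '[[0,0,-0.05,0],[0,0,-0.1,0],[0,0,-0.15,0],[0,0,-0.19,0],[0,0,-0.19,0],[0,0,-0.19,0]]';python3 - <<'E'
from h import *
go([.479,-.389],.12,-156.5)
E
```

```text
time_s: 6.05
tool_pos: [0.7064, 0.0101, 0.0616]
ee_rot: [1.0, -0.002, 0.001, -0.0]
wrist_force: [0.3, -0.6, 0.7]
finger_gap: 0.0231
grasp_force: 29.7
time_s: 6.35
tool_pos: [0.706, 0.0104, 0.0614]
ee_rot: [1.0, -0.002, 0.001, -0.0]
wrist_force: [-0.1, 0.6, 0.0]
finger_gap: 0.0503
grasp_force: 0.0
time_s: 6.95
tool_pos: [0.7055, 0.0104, 0.2515]
ee_rot: [1.0, -0.002, 0.002, -0.0]
wrist_force: [-0.7, -0.1, -0.3]
finger_gap: 0.0501
grasp_force: 0.0
pos [0.7055 0.0104 0.2515] yhead -90.2 tilt 0.17 q6 1.59 t 6.95
shift mm [-225.4  400.2  130.8] turn 66.3
```

```bash
python3 -m handwheel '[[-0.02,0.04,0,4],[-0.045,0.08,0,10],[-0.07,0.12,0,18],[-0.09,0.16,0,26],[-0.115,0.2,0,34],[-0.14,0.25,0,42],[-0.165,0.29,0,50],[-0.19,0.33,0,58],[-0.21,0.37,0.03,66],[-0.225,0.4,0.07,66]]'; python3 -m handwheel '[[0,0,0,0],[0,0,0,0],[0,0,0,0]]'; python3 - <<'E'
from h import *
m,im=wrist('w4',200,80,460,330,.06,150,300)
go([.479,-.389],.046,-156.5)
E
```

```text
time_s: 7.95
tool_pos: [0.4791, -0.3876, 0.1839]
ee_rot: [0.836, -0.549, 0.001, 0.0]
wrist_force: [0.5, 0.9, -0.3]
finger_gap: 0.0501
grasp_force: 0.0
time_s: 8.25
tool_pos: [0.4807, -0.3846, 0.1843]
ee_rot: [0.838, -0.546, -0.0, -0.0]
wrist_force: [0.6, 0.5, -0.8]
finger_gap: 0.0498
grasp_force: 0.0
(array([ 445.4, -294.9]), 117.4, 54.3, 66.7) [313. 297.] 3071.0
(array([ 479.5, -390.1]), 30.2, 22.7, -66.7) [324. 186.] 979.0
(array([ 484.9, -353.6]), 211.3, 120.9, 88.1) [303. 172.] 12925.5
pos [ 0.4812 -0.3846  0.1849] yhead -156.2 tilt 0.05 q6 2.05 t 8.3
shift mm [  3.1   3.9 138.9] turn 0.3
```

```bash
python3 -m handwheel '[[0.003,0.004,0.03,0],[0.003,0.004,0.07,0],[0.003,0.004,0.11,0],[0.003,0.004,0.13,0],[0.003,0.004,0.137,0],[0.003,0.004,0.137,0],[0.003,0.004,0.137,0]]'; python3 -m handwheel '[[0,0,0,0],[0,0,0,0],[0,0,0,0],[0,0,0,0],[0,0,0,0],[0,0,0,0]]' 0.01 30; python3 -m handwheel '[[0,0,-0.04,0],[0,0,-0.08,0],[0,0,-0.12,0],[0,0,-0.17,0],[0,0,-0.2,0],[0,0,-0.2,0],[0,0,-0.2,0]]';python3 - <<'E'
from h import *
go([.703,.003],.25,-90)
E
```

```text
time_s: 9.0
tool_pos: [0.4791, -0.3899, 0.0489]
ee_rot: [0.838, -0.546, 0.001, 0.0]
wrist_force: [0.5, -0.4, 0.6]
finger_gap: 0.0502
grasp_force: 0.0
time_s: 9.6
tool_pos: [0.4787, -0.3902, 0.0489]
ee_rot: [0.838, -0.546, 0.001, 0.0]
wrist_force: [0.2, 1.3, 6.5]
finger_gap: 0.0229
grasp_force: 29.6
time_s: 10.3
tool_pos: [0.478, -0.3897, 0.2484]
ee_rot: [0.838, -0.546, 0.001, 0.0]
wrist_force: [-0.1, 0.0, 0.2]
finger_gap: 0.0226
grasp_force: 29.8
pos [ 0.478  -0.3897  0.2484] yhead -156.2 tilt 0.12 q6 2.04 t 10.3
shift mm [-268.7 -364.2   -1.8] turn -66.2
```

```bash
python3 -m handwheel '[[-0.025,-0.035,0,-6],[-0.055,-0.075,0,-14],[-0.085,-0.115,0,-22],[-0.115,-0.155,0,-30],[-0.145,-0.195,0,-38],[-0.175,-0.235,0,-46],[-0.205,-0.275,0,-54],[-0.23,-0.315,0,-62],[-0.255,-0.345,0,-66],[-0.268,-0.364,0,-66]]'; python3 -m handwheel '[[0,0,0,0],[0,0,0,0],[0,0,0,0]]'; python3 - <<'E'
from h import *
go([.703,.003],.08,-90)
E
```

```text
time_s: 11.3
tool_pos: [0.7029, 0.0054, 0.245]
ee_rot: [1.0, -0.0, -0.001, -0.0]
wrist_force: [0.4, -0.1, -0.3]
finger_gap: 0.0232
grasp_force: 29.8
time_s: 11.6
tool_pos: [0.7021, 0.001, 0.2467]
ee_rot: [1.0, -0.003, -0.001, 0.0]
wrist_force: [0.7, 0.2, -0.1]
finger_gap: 0.0229
grasp_force: 29.8
pos [0.7021 0.001  0.2467] yhead -90.3 tilt 0.08 q6 1.58 t 11.6
shift mm [  1.1  -2.1 166.7] turn -0.3
```

```bash
python3 -m handwheel '[[0,0.01,0.04,0],[0,0.015,0.09,0],[0,0.015,0.13,0],[0,0.015,0.155,0],[0,0.015,0.162,0],[0,0.015,0.162,0]]'; python3 -m handwheel '[[0,0,0,0],[0,0,0,0],[0,0,0,0]]' 0.05; python3 -m handwheel '[[0,0,-0.05,0],[0,0,-0.1,0],[0,0,-0.15,0],[0,0,-0.18,0],[0,0,-0.18,0],[0,0,-0.18,0]]';python3 - <<'E'
from h import *
cv2.imwrite('pics/w5.png',cams.read_camera('wrist'))
go([.5085,.3225],.25,0)
E
```

```text
time_s: 12.2
tool_pos: [0.7021, -0.0137, 0.0847]
ee_rot: [1.0, -0.003, -0.001, 0.0]
wrist_force: [-0.7, -0.8, -0.4]
finger_gap: 0.0232
grasp_force: 29.8
time_s: 12.5
tool_pos: [0.7038, -0.0126, 0.087]
ee_rot: [1.0, -0.002, 0.001, 0.0]
wrist_force: [-0.4, 0.8, -0.3]
finger_gap: 0.05
grasp_force: 0.0
time_s: 13.1
tool_pos: [0.7032, -0.0125, 0.2668]
ee_rot: [1.0, -0.002, 0.001, 0.0]
wrist_force: [0.1, 0.1, -1.0]
finger_gap: 0.05
grasp_force: 0.0
pos [ 0.7024 -0.0125  0.2652] yhead -90.2 tilt 0.01 q6 1.55 t 13.15
shift mm [-195.2 -334.3   15.2] turn 89.8
```

View pics/w5.png

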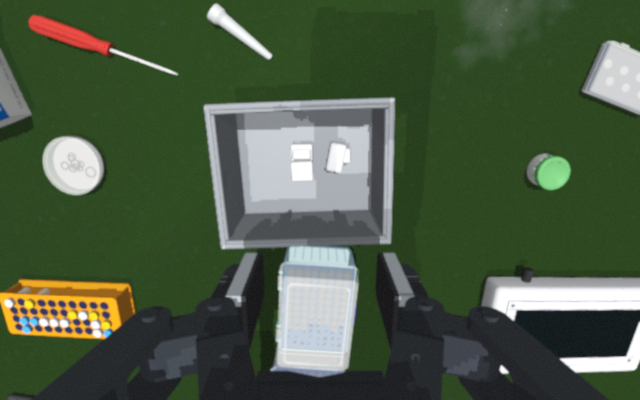

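Both lumps lie in the bin at (301,162) and (338,157), and the reader is clear. Next I'll go above the rack, turning by -90°.

```bash
python3 -m handwheel '[[-0.02,-0.03,0,-8],[-0.04,-0.07,0,-16],[-0.06,-0.11,0,-24],[-0.085,-0.15,0,-32],[-0.11,-0.19,0,-40],[-0.13,-0.23,0,-48],[-0.155,-0.265,0,-56],[-0.175,-0.3,0,-64],[-0.195,-0.334,0,-72],[-0.195,-0.334,0,-80]]' 0.0854 ; python3 -m handwheel '[[0,0,0,-8],[0,0,0,-10],[0,0,0,-10],[0,0,0,-10]]'; python3 - <<'E'
from h import *
go([.5085,.3225],.25,-0.8)
m=cams.camera_model('wrist');im=cams.read_camera('wrist');cv2.imwrite('pics/w6.png',im)
H,S,V=cv2.split(cv2.cvtColor(im,cv2.COLOR_BGR2HSV))
for c in blobs((H>5)&(H<25)&(S>130)&(V>90),800):print(rect(plane(m,c,.038)),c.mean(0).round())
E
```

```text
time_s: 14.15
tool_pos: [0.506, 0.3254, 0.2635]
ee_rot: [0.764, 0.645, -0.001, -0.001]
wrist_force: [0.5, -0.7, -0.1]
finger_gap: 0.0856
grasp_force: 0.0
time_s: 14.55
tool_pos: [0.5087, 0.3219, 0.2641]
ee_rot: [0.709, 0.705, -0.001, -0.0]
wrist_force: [-0.4, 0.8, -0.1]
finger_gap: 0.0856
grasp_force: 0.0
pos [0.5087 0.3219 0.2641] yhead -0.3 tilt 0.12 q6 0.57 t 14.55
shift mm [ 0.6 -0.1 14.1] turn 0.5
(array([502.3, 343.4]), 70.6, 39.2, 85.9) [312. 141.]
(array([510.4, 323. ]), 161.9, 64.2, 88.5) [321. 160.]
```

View pics/w6.png

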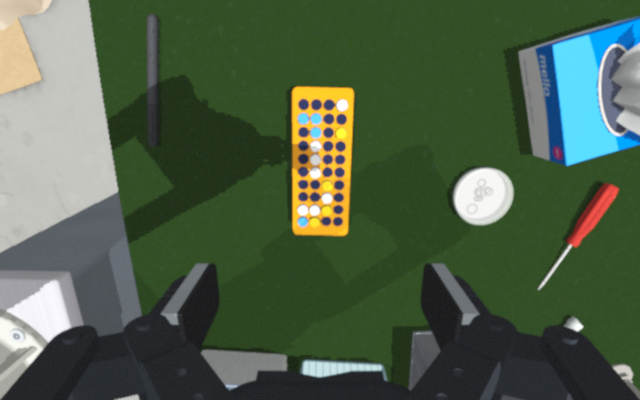

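The rack is centred at (321,160), almost parallel to the fingers. It measures at (510, 323) mm, heading 88.5°.

```bash
python3 -m handwheel '[[0.001,0.001,0.05,1],[0.001,0.001,0.1,1],[0.001,0.001,0.12,1],[0.001,0.001,0.12,1],[0.001,0.001,0.12,1],[0.001,0.001,0.12,1]]'; python3 - <<'E'
from h import *
m=cams.camera_model('wrist');im=cams.read_camera('wrist');cv2.imwrite('pics/w7.png',im)
H,S,V=cv2.split(cv2.cvtColor(im,cv2.COLOR_BGR2HSV))
for c in blobs((H>5)&(H<25)&(S>130)&(V>90),1500):
  print(rect(plane(m,c,.038)),c.mean(0).round(),c.min(0),c.max(0))
go([.5095,.323],.012,-1.4)
E
```

```text
time_s: 15.2
tool_pos: [0.5113, 0.3238, 0.1471]
ee_rot: [0.715, 0.699, 0.001, 0.0]
wrist_force: [0.0, 0.6, 0.9]
finger_gap: 0.0856
grasp_force: 0.0
(array([510.3, 322.9]), 161.2, 63.5, 88.6) [317. 188.] [272.  87.] [363. 294.]
pos [0.5113 0.3238 0.1472] yhead -1.2 tilt 0.18 q6 0.58 t 15.25
shift mm [ -1.1  -2.2 135.2] turn 0.2
```

```bash
python3 -m handwheel '[[-0.001,-0.001,0.04,0],[-0.001,-0.001,0.08,0],[-0.001,-0.001,0.11,0],[-0.001,-0.001,0.127,0],[-0.001,-0.001,0.134,0],[-0.001,-0.001,0.135,0],[-0.001,-0.001,0.135,0]]'; python3 -m handwheel '[[0,0,0,0],[0,0,0,0],[0,0,0,0],[0,0,0,0],[0,0,0,0],[0,0,0,0]]' 0.05 50;  python3 -m handwheel '[[0,0,-0.02,0],[0,0,-0.05,0],[0,0,-0.08,0],[0,0,-0.11,0],[0,0,-0.14,0],[0,0,-0.17,0],[0,0,-0.2,0],[0,0,-0.2,0],[0,0,-0.2,0]]'; python3 - <<'E'
from h import *
m=cams.camera_model('wrist');im=cams.read_camera('wrist')
s=r.get_state();print(s['wrist_force'],s['ft_torque'],s['tool_pos'])
sc=cams.read_camera('scene')
cv2.imwrite('pics/c8.png',np.hstack([im[:, 120:520],cv2.resize(sc[120:280,200:360],(400,400))]))
E
```

```text
time_s: 15.95
tool_pos: [0.51, 0.3228, 0.0116]
ee_rot: [0.715, 0.699, 0.001, 0.0]
wrist_force: [-0.3, 1.5, 0.1]
finger_gap: 0.0852
grasp_force: 0.0
time_s: 16.55
tool_pos: [0.5099, 0.3227, 0.0119]
ee_rot: [0.715, 0.7, 0.001, 0.0]
wrist_force: [-2.4, -1.9, 8.2]
finger_gap: 0.0605
grasp_force: 51.8
time_s: 17.45
tool_pos: [0.5092, 0.3223, 0.211]
ee_rot: [0.715, 0.7, 0.001, 0.0]
wrist_force: [-0.3, 0.5, -2.3]
finger_gap: 0.0603
grasp_force: 54.4
[ 0.34561569 -0.04294162 -2.25456569] [-0.03478924 -0.01890695 -0.00344901] [0.50862397 0.32188994 0.20981031]
```

View pics/c8.png

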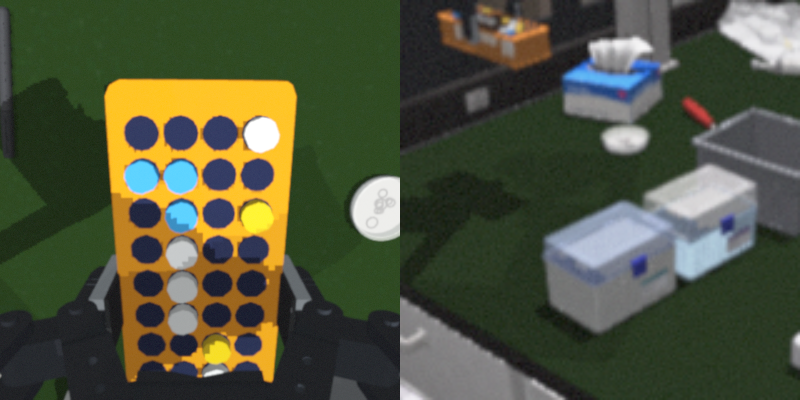

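The rack hangs squarely in the grip, with its far edge at (225–416, 80), and the boxes are untouched. Next I'll carry it across at this height.

```bash
python3 -m handwheel '[[-0.02,0,0,0],[-0.05,0,0,0],[-0.09,0,0,0],[-0.13,0,0,0],[-0.17,0,0,0],[-0.21,0,0,0],[-0.25,0,0,0],[-0.29,0,0,0],[-0.33,0,0,0],[-0.37,0,0,0]]'; python3 -m handwheel '[[-0.04,0,0,0],[-0.08,-0.005,0,0],[-0.12,-0.01,0,0],[-0.16,-0.015,0,0],[-0.2,-0.02,0,0],[-0.24,-0.025,0,0],[-0.27,-0.025,0,0],[-0.285,-0.025,0,0],[-0.285,-0.025,0,0],[-0.285,-0.025,0,0]]'; python3 - <<'E'
from h import *
go([.482,-.343],.15,-2.0)
m=cams.camera_model('wrist');im=cams.read_camera('wrist');cv2.imwrite('pics/w9.png',im)
H,S,V=cv2.split(cv2.cvtColor(im,cv2.COLOR_BGR2HSV))
p,R,s=tool()
W=im.max(2)
for c in blobs((W<90),2500):
    q=rect(plane(m,c,.04)); 
    print('dark',q,c.min(0),c.max(0))
# rack outline: widths by row
k=(H>5)&(H<25)&(S>130)&(V>60)
for c in blobs(k,1500)[-3:]:print('rack',c.min(0),c.max(0))
for row in range(70,300,20):
    u=np.where(k[row])[0]
    if len(u)>20: print(row,u.min(),u.max())
E
```

```text
time_s: 18.55
tool_pos: [0.4997, -0.0499, 0.2092]
ee_rot: [0.715, 0.699, -0.001, -0.001]
wrist_force: [0.8, -1.0, -1.5]
finger_gap: 0.0602
grasp_force: 54.4
time_s: 19.55
tool_pos: [0.4694, -0.3314, 0.2094]
ee_rot: [0.715, 0.699, 0.0, -0.001]
wrist_force: [-0.3, 0.6, -2.2]
finger_gap: 0.0603
grasp_force: 54.4
pos [ 0.4694 -0.3314  0.2094] yhead -1.3 tilt 0.12 q6 -0.6 t 19.55
shift mm [-11.4  13.   59.4] turn 0.7
dark (array([ 745.1, -475.1]), 199.8, 105.0, -41.0) [510. 250.] [626. 375.]
dark (array([ 467.9, -395.7]), 341.6, 228.8, 88.8) [208.  55.] [431. 383.]
dark (array([ 486.6, -390.1]), 750.3, 431.3, -1.4) [0. 0.] [639. 399.]
rack [284. 234.] [318. 356.]
rack [224.  78.] [417. 382.]
90 226 415
110 224 416
130 225 414
150 227 413
170 229 411
190 230 410
210 232 408
230 234 406
250 235 405
270 237 402
290 240 399
```

View pics/w9.png

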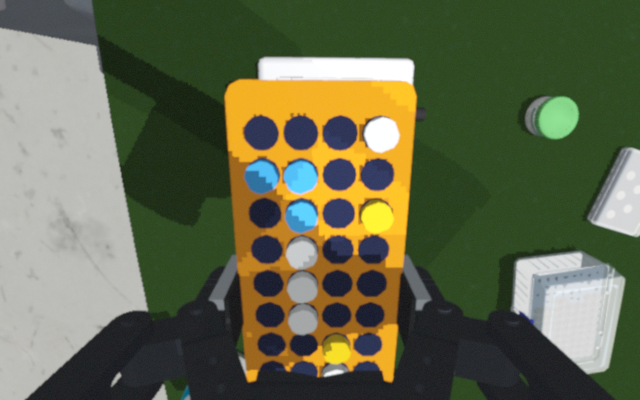

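The rack fills (224–417, 80–382) over the reader, whose far end shows above it at (260–413, 58–80). I'll fit its tilt and offset in the grip from the edges of the top plate.

```bash
python3 - <<'E'
from h import *
m=cams.camera_model('wrist');im=cv2.imread('pics/w9.png');p,R,s=tool()
H,S,V=cv2.split(cv2.cvtColor(im,cv2.COLOR_BGR2HSV));k=(H>5)&(H<25)&(S>130)&(V>60)
rows=np.arange(105,250);L=[];Rr=[]
for y in rows:
    u=np.where(k[y])[0];L.append([u.min()-.5,y]);Rr.append([u.max()+.5,y])
fl=lambda a:(lambda c:np.c_[np.polyval(c,rows),rows])(np.polyfit(rows,np.array(a)[:,0],1))
c,dl=ray(m,fl(L));_,dr=ray(m,fl(Rr))
sc=.062/np.linalg.norm(dl-dr,axis=1)
P=((c+(dl+dr)/2*sc[:,None])-p)@R
a=np.polyfit(P[:,0],P[:,2],1);b=np.polyfit(P[:,0],P[:,1],1)
print('pitch deg',np.degrees(np.arctan(a[0])),'top plate z at x=0 (expect -.026)',a[1],'yaw',np.degrees(np.arctan(b[0])),'y0',b[1])
# far edge
e=[]
for u in range(250,395,5):
    e.append([u,np.where(k[:,u])[0].min()-.5])
c,d=ray(m,e);d=d@R;c=(c-p)@R
t=(a[1]-c[2])/d[:,2];print('far end x (expect .080)',np.median(c[0]+d[:,0]*t))
E
```

```text
pitch deg -0.8303235868157368 top plate z at x=0 (expect -.026) -0.025388156899258326 yaw -0.1298711178518444 y0 0.0005775151333341317
far end x (expect .080) 0.07945233729085933
```

```bash
python3 -m handwheel '[[-0.006,0.006,0.01,0.7],[-0.011,0.013,0.03,0.7],[-0.011,0.013,0.06,0.7],[-0.011,0.013,0.09,0.7],[-0.011,0.013,0.105,0.7],[-0.011,0.013,0.105,0.7],[-0.011,0.013,0.105,0.7]]'; python3 - <<'E'
from h import *
go([.482,-.343],.067,-2.0)
m=cams.camera_model('wrist');im=cams.read_camera('wrist');cv2.imwrite('pics/w10.png',im)
s=cams.read_camera('scene');t=cams.read_camera('top')
cv2.imwrite('pics/c10.png',np.hstack([im[0:300,170:470],cv2.resize(s[200:320,340:500],(400,300))]))
E
```

```text
time_s: 20.3
tool_pos: [0.4835, -0.3433, 0.1057]
ee_rot: [0.719, 0.695, 0.0, 0.0]
wrist_force: [0.5, 0.2, -1.3]
finger_gap: 0.0606
grasp_force: 54.6
pos [ 0.4835 -0.3433  0.1057] yhead -1.9 tilt 0.02 q6 -0.59 t 20.3
shift mm [ 0.3 -1.5 38.7] turn 0.1
```

View pics/c10.png

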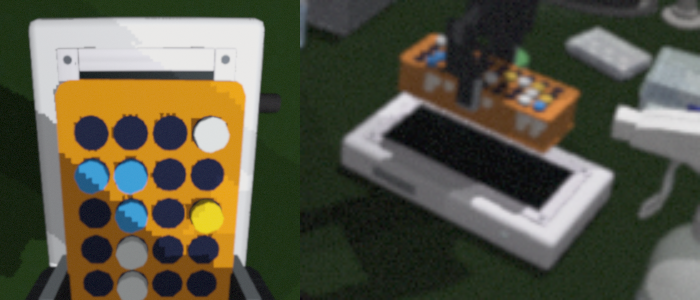

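The rack hangs over the window and parallel to it. The reader's far-end screws are at about (237,60) and (395,59) in the wrist image, which give a check on the centring.

```bash
python3 - <<'E'
from h import *
m=cams.camera_model('wrist');im=cv2.imread('pics/w10.png');p,R,s=tool()
V=im.max(2);S=cv2.cvtColor(im,cv2.COLOR_BGR2HSV)[:,:,1]
w=(V>110)&(S<70)
T=lambda uv,z:(np.c_[plane(m,uv,z),np.full(len(uv),z)]-p)@R
sc=T([[237,60],[395,59]],.04);print('screws',(sc*1000).round(1))
L,Q=[],[]
for y in range(50,200,5):
    u=np.where(w[y,180:460])[0]+180;L.append([u.min()-.5,y]);Q.append([u.max()+.5,y])
L,Q=T(L,.04),T(Q,.04);
for n,E in(('L',L),('R',Q)):
    c=np.polyfit(E[:,0],E[:,1],1);print(n,np.degrees(np.arctan(c[0])),c[1]*1000,np.std(E[:,1]-np.polyval(c,E[:,0]))*1000)
d=V<80
e=[[u,np.where(w[:,u])[0].min()-.5] for u in range(230,400,10)];print('housing end x (117)',np.median(T(e,.04)[:,0])*1000)
# window far edge: first dark row below bezel
e=[[u,60+np.where(d[60:,u])[0].min()-.5] for u in range(260,372,8)];print('window end x (88)',np.median(T(e,.04)[:,0])*1000)
E
```

```text
screws [[ 93.6 -45.8  66.6]
 [ 94.1  42.6  66.7]]
L -0.6025655774652143 -65.27924986626708 0.208329446948686
R -0.09260779629616883 63.7720726570608 0.17443136612184432
housing end x (117) 115.79468157348462
window end x (88) 87.26977271329368
```

```bash
python3 -m handwheel '[[0,-0.0015,0.01,0],[0,-0.0015,0.02,0],[0,-0.0015,0.03,0],[0,-0.0015,0.035,0],[0,-0.0015,0.038,0],[0,-0.0015,0.038,0],[0,-0.0015,0.038,0],[0,-0.0015,0.038,0],[0,-0.0015,0.038,0]]'; python3 - <<'E'
from h import *
go([.482,-.343],.067,-2.0)
s=cams.read_camera('scene')
cv2.imwrite('pics/c11.png',cv2.resize(s[210:310,340:480],None,fx=5,fy=5,interpolation=cv2.INTER_CUBIC))
E
```

```text
time_s: 21.35
tool_pos: [0.4816, -0.3435, 0.0676]
ee_rot: [0.719, 0.695, 0.0, 0.0]
wrist_force: [-0.2, -0.8, -1.9]
finger_gap: 0.0603
grasp_force: 54.6
pos [ 0.4816 -0.3435  0.0676] yhead -1.9 tilt 0.04 q6 -0.59 t 21.35
shift mm [0.5 0.3 0.6] turn 0.1
```

View pics/c11.png

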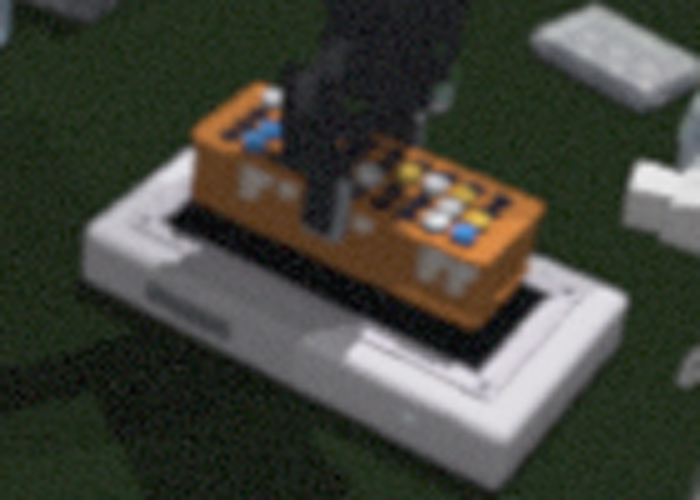

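The rack hovers over the window with a clear gap all round. As a level check, the bottom near-side corners at crop (195,205) and (478,328) can be cast onto the plane of the rack's side.

```bash
python3 - <<'E'
from h import *
m=cams.camera_model('scene')
uv=np.array([[195,205],[478,328],[195,140],[478,262]])/5+[340,210]-.4
c,d=ray(m,uv)
h=np.radians(88.1);n=np.array([np.sin(h),-np.cos(h),0]);p0=np.array([.4816,-.3435,0])-n*.031
print((c+d*(((p0-c)@n)/(d@n))[:,None]).round(4))
E
```

```text
[[ 0.453  -0.2698  0.0527]
 [ 0.4479 -0.4237  0.0585]
 [ 0.4531 -0.2666  0.0907]
 [ 0.4481 -0.4183  0.0934]]
```

```bash
python3 - <<'E'
from h import *
m=cams.camera_model('scene');im=np.mean([cams.read_camera('scene').astype(float) for _ in range(6)],0)
red=im[:,:,2]-im[:,:,0]   # orange vs grey/black
def edges(ch,us,v0,v1,sgn):
    o=[]
    for u in us:
        g=sgn*np.diff(ch[v0(u):v1(u),u]);i=g.argmax()
        if 0<i<len(g)-1:
            a,b,c=g[i-1:i+2];o.append([u,v0(u)+i+.5+.5*(a-c)/(a-2*b+c)])
    o=np.array(o);f=np.polyfit(o[:,0],o[:,1],1);k=abs(o[:,1]-np.polyval(f,o[:,0]))<.7
    f=np.polyfit(o[k,0],o[k,1],1);print(k.sum(),len(o),f);return f
us=[u for u in range(383,434) if not 399<u<412]
line=lambda u:251+(u-379)*.434
fb=edges(red,us,lambda u:int(line(u))-4,lambda u:int(line(u))+6,-1)
ft=edges(red,range(415,447),lambda u:int(238+(u-379)*.434)-14-3,lambda u:int(238+(u-379)*.434)-3,1)
h=np.radians(88.1);n=np.array([np.sin(h),-np.cos(h),0]);p0=np.array([.4816,-.3435,0])-n*.031
uv=np.array([[u,np.polyval(fb,u)] for u in(383,433)]);c,d=ray(m,uv)
P=c+d*(((p0-c)@n)/(d@n))[:,None];print('bottom',P.round(4),'slope deg',np.degrees(np.arctan2(P[0,2]-P[1,2],P[0,1]-P[1,1])))
# camera bias: near edge of the reader top (white/grey front) via window near edge at z=.04
W=im.max(2)
fw=edges(W,range(385,430),lambda u:int(260+(u-379)*.56)-8,lambda u:int(260+(u-379)*.56)+14,1)
uv=[[u,np.polyval(fw,u)] for u in(385,430)];Q=plane(m,uv,.04);print('window near edge',Q.round(4),'heading',np.degrees(np.arctan2(*(Q[0]-Q[1])[::-1])))
E
```

```text
39 39 [ 0.46263096 75.34040589]
3 20 [ 0.38654412 83.7351182 ]
bottom [[ 0.4526 -0.2829  0.0532]
 [ 0.4481 -0.4188  0.0545]] slope deg -0.5548746320445017
34 45 [ 0.51494818 61.18620703]
window near edge [[ 0.4471 -0.2932]
 [ 0.4385 -0.4182]] heading 86.03905144052243
```

The bottom edge comes out at z ≈ 53–55 mm with a slope under 0.6°, which is within the noise. The rack is level, centred and about 14–15 mm above the glass, so I'll hand in.

```bash
python3 -c "
from plant import r
print(r.hand_in())"
```

```text
the job is handed in; nothing more can be done
None
```

I handed the job in with both foam lumps in the bin and the rack still gripped about 14–15 mm above the window, level to within about 1° and centred to about 1–2 mm; the arm's clock was about 22 s of the 67 s allowed, and no result was returned.

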